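Lay out a finished turning job for inspection

TASK

Lay out the five finished parts for inspection: in the tray, stand the flanged bush flange-down in the small bay nearer the robot and the sleeve on end in the small bay behind it, and lay the spigot pin lengthwise in the long bay. Stack the two bored plates on the sloping shelf, the large one underneath and the small one flat on top, each centred across the shelf with an edge square against the backstop. Leave the three unfinished blanks where they lie: the solid disc, the plain bar and the plate without a hole.

Things in the scene. Friction and masses are not known exactly. Their poses are not given: they have to be found in the camera images.
- tray: Fixed blue tray 164 (x) x 150 (y) mm; walls 22 high, 4 thick; floor 4 thick. Origin: centre of underside, z up, -x faces the robot (yaw within 0.25 rad). Walls along x at y=0 and from it at x=0 make three bays: long, 156 x 69 inside, centred x 0, y -36.5; two small, 76 x 69, centred y +36.5, x -39 (nearer the robot: bush) and x +39 (behind: sleeve).
- shelf: Fixed blue shelf, 110 mm wide (y). Origin: centre of underside, level frame, z up, yaw within 0.25 rad. The board falls toward -x (the robot) at 0.26 rad and ends in a dark backstop square to it, 27 high, 6 thick; their inner corner is the line x=-50, z=26. Board 110 long, no side walls. A point u up the slope from the stop, v off the board: x=-50+0.966u-0.257v, z=26+0.257u+0.966v (mm).
- bush: Finished steel flanged bush, standing on its flange: flange 54 mm diameter, 12 mm thick; above it a hub 34 mm diameter up to 38 mm height with a 22 mm bore open at the top. Origin: centre of its underside; z up along the axis. About 0.27 kg.
- sleeve: Finished plain steel sleeve (tube) standing on end: 36 mm outside, 22 mm bore right through, 42 mm high. Origin: centre of its underside; z up along the axis. About 0.2 kg.
- pin: Finished steel spigot pin lying on a flat: 24 mm square body from x=-35 to +5 mm, then a round spigot 15 mm in diameter to x=+35 (axis 12 up). Origin: mid-length, level with the underside; x along the pin to the spigot, z up, yaw within 0.45 rad. Grip the square body near x=-12 (centre of mass). About 0.22 kg.
- plate_large: Finished aluminium plate lying flat, 56 by 56 mm, 10 mm thick, with one 25 mm hole through its middle. Origin: centre of its underside; x and y along its edges. About 75 g.
- plate_small: Finished aluminium plate lying flat, 40 by 40 mm, 10 mm thick, with one 19 mm hole through its middle. Origin: centre of its underside; x and y along its edges. About 40 g.
- disc_blank: Unfinished: solid plain steel disc, 54 mm diameter, 30 mm high, no hub, no bore. Stays. Origin: centre of its underside.
- bar_blank: Unfinished: plain square steel bar, 24 by 24 by 70 mm, no spigot, lying flat. Stays. Origin: centre of its underside, x along the bar.
- plate_blank: Unfinished: aluminium plate 56 by 56 by 10 mm without any hole, lying flat. Stays. Origin: centre of its underside.
Things that resemble listed ones, but are neither listed nor needed, are in the scene too. Leave any brown, orange or turquoise look-alike of the plate_small alone.

How it is judged:
At the end, for the whole second after the job is handed in: Bush and sleeve upright, pin flat and lengthwise (0.35 rad), each on the floor of its bay. Plates flat on the slope (0.08 rad), small on large, within 10 mm of the backstop, 15 mm of the shelf's middle, 0.2 rad of square. Blanks within 20 mm of their start. All at rest (x of bush in the frame of tray between -0.061 and -0.017 m and y of bush in the frame of tray between 0.0185 and 0.0545 m and z of each of bush, sleeve, pin in the frame of tray below 0.01 m and angle between each of bush, sleeve, pin's own z axis and vertical below 0.12 rad and x of sleeve in the frame of tray between 0.017 and 0.061 m and y of sleeve in the frame of tray between 0.0185 and 0.0545 m and x of pin in the frame of tray between -0.045 and 0.045 m and y of pin in the frame of tray between -0.0565 and -0.0165 m and angle between the x axis of pin and the x axis of tray, either way round below 0.35 rad and x of plate_large in the frame of shelf between -0.0289 and -0.0129 m and y of plate_large in the frame of shelf between -0.015 and 0.015 m and z of plate_large in the frame of shelf between 0.0282 and 0.0392 m and angle between plate_large's own z axis and vertical between 0.18 and 0.34 rad and (angle between the x axis of plate_large and the y axis of shelf, either way round below 0.2 rad or angle between the y axis of plate_large and the y axis of shelf, either way round below 0.2 rad) and x of plate_small in the frame of shelf between -0.0392 and -0.0232 m and y of plate_small in the frame of shelf between -0.015 and 0.015 m and z of plate_small in the frame of shelf between 0.0358 and 0.0468 m and angle between plate_small's own z axis and vertical between 0.18 and 0.34 rad and (angle between the x axis of plate_small and the y axis of shelf, either way round below 0.2 rad or angle between the y axis of plate_small and the y axis of shelf, either way round below 0.2 rad) and linear speed of each of bush, sleeve, pin, plate_large, plate_small below 0.02 m/s and distance of each of disc_blank, bar_blank, plate_blank from where it was at the start of the episode below 0.02 m); the robot touches nothing.
It fails at once if the unfinished disc was shifted more than 20 mm (distance of disc_blank from where it was at the start of the episode above 0.02 m).
It fails at once if the unfinished bar was shifted more than 20 mm (distance of bar_blank from where it was at the start of the episode above 0.02 m).
It fails at once if the unfinished plate was shifted more than 20 mm (distance of plate_blank from where it was at the start of the episode above 0.02 m).
It also fails if it takes over 106 s, if anything falls off the work surface, if the arm or the gripper's body presses on something with over 40 N, if the wrist force passes 120 N, or if a joint passes its speed limit or range.

ROBOT

A 7-joint arm with a two-finger parallel gripper is mounted at the origin on the work surface. World frame = base frame: x ahead of the robot, y to its left, z up, the work surface at z = 0. Lengths are in m, angles in rad, forces in N, time in s.
With the tool pointing down it reaches from about 0.425 to 0.875 m from the base axis. Payload 8.4 kg.
Tool frame: the origin (TCP) lies at the very end of the fingers, on their centre line; the grasp point (between the pads) lies 19 mm behind it; z points along the fingers, y is the line along which they close (so a half turn about z gives the same grasp; the last joint's range is limited). The gripper opens to 87 mm and grips with 3 to 60 N. Pads are 19 mm wide; open, the fingers measure 117 mm over their backs; the gripper's body (75 mm by 190 mm) begins 51 mm behind the grasp point.
Start: joints at [1.191, 0.333, 0.04, 1.465, -0.013, 1.343, -0.059], TCP at [0.18, -0.625, 0.223] pointing down, gripper open.
Joint ranges: [-2.58, 2.58], [-0.38, 2.09], [-1.3, 1.39], [0.25, 2.4], [-1.5, 4.64], [0.08, 2.09], [-2.65, 2.65]. Speed limits (rad/s): [2.22, 2.22, 2.79, 2.79, 3.14, 3.14, 3.14].

INTERFACE

Orientations are given as a unit quaternion [x, y, z, w].
In Python, from plant import sensors, optics, order gives the robot as it stands. The module is installed in compiled form; this text tells all that it offers.
- The arm moves only by the tool jog_arm, never from a script. Its argument "rows" is a list of rows, each a list of 3 entries, a list of its own where there are three numbers: the shift along the tool's x, y, z normalised to -1 to 1, where 1 is 60 cm, then the turn about the tool's z normalised to -1 to 1, where 1 is 180 degrees, then the opening, from 0 (shut) to 1 (fully open). In form: [[[dx, dy, dz], turn, claw], ...]. A call has exactly 8 rows; each row is the pose to reach, as a shift and turn from the pose commanded when the call began, along the tool's axes at that moment, turning the shorter way round; what a row does not reach only later rows make up. A row lasts 1/10 s, in which the tool goes at most 50 mm and 8.59 degrees, less where a joint would pass 70% of its speed; a pose out of reach is approached as far as the arm can. A call with a number of a shift or a turn outside -1 to 1 is refused whole. A call with a gripper value outside its range is refused whole. The fingers move at their own pace and stop on an object; the grip force is fixed at half the most. Time passes only in rows, so rows that repeat a pose let the fingers close, or fill a call up. It gives the time, the measured TCP pose, the force, the opening and the grip force at its end, in the units of the state.
- sensors.read_state(): the state, without advancing time (a new reading comes with each control period).
- optics.snapshot(name): name is "scene" or "top" or "wrist"; returns a dict with "color" (400x640x3 uint8, blue, green, red), "camera_matrix" (3x3 intrinsics, pixels), "D" ([k1, k2, p1, p2, k3] as OpenCV has them; the pictures are not rectified), "rvec" (rotation vector, rad) and "tvec" (3), from world to camera coordinates, as OpenCV has them; the wrist camera has in their place "mount" (4x4, takes a point from camera to tool coordinates, whose origin is the TCP and whose axes are the flange's). Camera axes: x right, y down, z forward; pixel columns grow to the right and rows downward; lengths in m; the calibration is good to about 2 mm. A picture is of the moment at which its call begins: read the wrist's pose just before it. There is no depth.
- order.close_job(): hands the job in; it is judged then, once.
The state is a dict: "clock": time; "joint_pos": joint angles; "joint_velocities": joint speeds; "joint_efforts": joint torques, N m; "tool_pos": TCP position; "eef_rot": TCP orientation; "force": force on the tool from outside, world axes, zero at the start; "wrist_torque": the same for the moment, N m; "finger_gap": opening from 0.0 (shut) to 1.0 (fully open); "grip_force": force on a finger pad.
Only numpy, scipy, OpenCV 4.12 (cv2) and the standard library are available. Lean on these libraries where they do the work, as an engineer would, in place of code of your own. Each camera call takes 0.05 s, during which the arm holds its last target. There are 200 camera calls.

## Working session

There is one attempt and no reset: what is moved stays moved. The work goes in short steps, Python scripts to look and compute and a tool call to move; the robot and the scene stay as the last step left them, time stands still between calls to the robot, and variables do not carry over. Pictures are saved under pics/ and viewed, at most 14 in all, crops included, and the job is handed in when it is done.

Besides the shell and the picture viewer there is one more tool, called as a command line: name --argument value ..., lists and objects as JSON in quotes. jog_arm: Moves the arm, as the interface text tells. Its arguments: {"type":"object","properties":{"rows":{"type":"array","items":{"type":"array"}}},"required":["rows"]}

```bash
mkdir -p pics; python3 - <<'E'
from plant import sensors, optics
import cv2,json,pickle
d={}
for n in("scene","top","wrist"):
    s=optics.snapshot(n); d[n]=s; cv2.imwrite(f"pics/{n}0.png",s["color"])
    print(n,{k:(v.tolist() if hasattr(v,'tolist') else v) for k,v in s.items() if k!="color"})
pickle.dump(d,open("s0.pkl","wb"))
print(sensors.read_state())
E
```

```text
scene {'camera_matrix': [[408.17271350765515, 0.0, 319.90178432074663], [0.0, 408.17271350765515, 198.40042848765947], [0.0, 0.0, 1.0]], 'D': [0.018452821657142654, 0.0, 0.0, 0.0, 0.0], 'rvec': [2.0187562494471547, 0.8902310340662404, -0.4911992018733522], 'tvec': [-0.3925569865792483, -0.18373465291410118, 1.2542340547095931]}
top {'camera_matrix': [[387.090329289907, 0.0, 322.0036820690249], [0.0, 387.090329289907, 198.08851417657309], [0.0, 0.0, 1.0]], 'D': [0.02444537348032078, 0.0, 0.0, 0.0, 0.0], 'rvec': [2.2241247168298046, -2.1591779762084027, 0.05336930620615437], 'tvec': [-0.005125588613598271, 0.5393353745306622, 0.9017474747306625]}
wrist {'camera_matrix': [[284.7900408367888, 0.0, 319.61743290359243], [0.0, 284.7900408367888, 194.29422072697585], [0.0, 0.0, 1.0]], 'D': [0.011504054990341838, 0.0, 0.0, 0.0, 0.0], 'mount': [[0.00021556486019638367, -0.9669500055172116, -0.25496595922211446, 0.06895092767866004], [0.999999914792159, 0.00011867667344814492, 0.0003953878082030234, -0.0006809199111096342], [-0.0003520617314403542, -0.2549660227287335, 0.9669499487080109, -0.1634692049161678], [0.0, 0.0, 0.0, 1.0]]}
{'clock': 0.15, 'joint_pos': array([ 1.19079451,  0.33374997,  0.03986316,  1.46604086, -0.01341011,
        1.34332255, -0.0584941 ]), 'joint_velocities': array([-0.0006869 , -0.00151126,  0.0015524 , -0.00331723, -0.00030816,
       -0.00072736, -0.00084428]), 'joint_efforts': array([ 3.39003411e-03, -6.56836224e+01,  1.33742820e+00, -4.04108477e+01,
       -5.97512629e-02,  4.16416267e-02,  3.27282726e-05]), 'tool_pos': array([ 0.18002063, -0.62419589,  0.22187592]), 'eef_rot': array([ 9.90159816e-01,  1.39939791e-01, -1.21431912e-04, -6.15629000e-04]), 'force': array([-0.74765726, -0.08646212,  1.1350314 ]), 'wrist_torque': array([-0.01200486,  0.02224118,  0.00251098]), 'grip_force': 0.0, 'finger_gap': 1.0036281132217537}
```

View pics/top0.png

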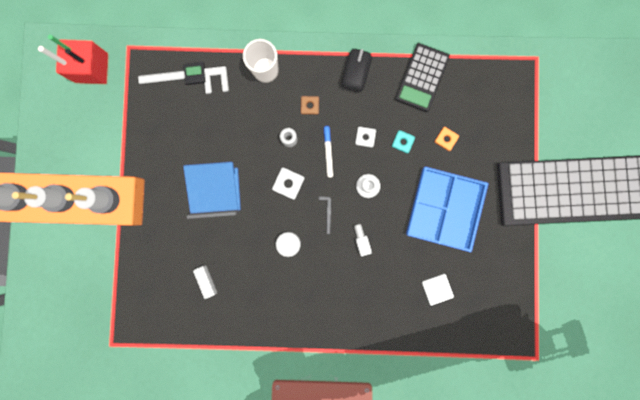

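View pics/scene0.png

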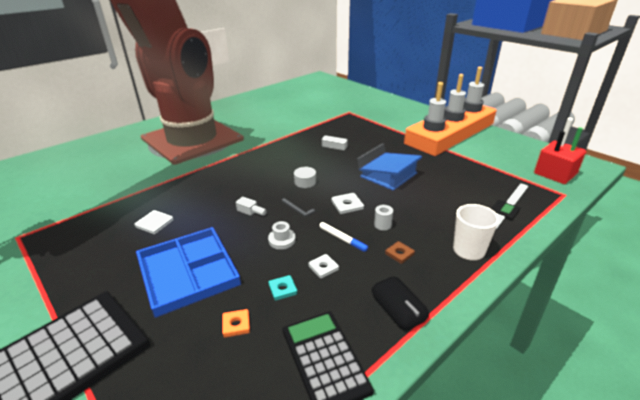

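Top view: bush (368,186), sleeve (289,137), pin (362,240), large plate (288,183), small plate (366,137), disc (288,244), bar (204,282), blank plate (438,289), tray (447,209) and shelf (212,190, backstop at its lower edge). The scene view agrees.

```bash
cat > h.py <<'E'
import numpy as np, cv2, pickle
from scipy.spatial.transform import Rotation as R
from plant import sensors, optics
def cam(name, s=None, st=None):
    """-> K,D,Rwc(cam->world),origin"""
    if name=="wrist":
        st=st or sensors.read_state(); s=s or optics.snapshot(name)
        T=np.eye(4);T[:3,:3]=R.from_quat(st["eef_rot"]).as_matrix();T[:3,3]=st["tool_pos"]
        M=T@np.array(s["mount"]); Rw,o=M[:3,:3],M[:3,3]
    else:
        s=s or optics.snapshot(name)
        r=cv2.Rodrigues(np.array(s["rvec"]))[0]; Rw=r.T; o=-r.T@np.array(s["tvec"])
    return dict(K=np.array(s["camera_matrix"]),D=np.array(s["D"]),R=Rw,o=o,img=s["color"])
def cast(c,px,z):
    p=cv2.undistortPoints(np.float32(px).reshape(-1,1,2),c["K"],c["D"]).reshape(-1,2)
    d=np.c_[p,np.ones(len(p))]@c["R"].T
    return (c["o"]+d*((z-c["o"][2])/d[:,2])[:,None])[:,:2]
def proj(c,P):
    r=c["R"].T
    return cv2.projectPoints(np.float64(P).reshape(-1,1,3),cv2.Rodrigues(r)[0],-r@c["o"],c["K"],c["D"])[0].reshape(-1,2)
def masks(c):
    h=cv2.cvtColor(c["img"],cv2.COLOR_BGR2HSV)
    w=((h[...,1]<60)&(h[...,2]>110)).astype(np.uint8)*255
    b=((h[...,0]>95)&(h[...,0]<125)&(h[...,1]>110)&(h[...,2]>60)).astype(np.uint8)*255
    return w,b
def blobs(m,lo,hi):
    cs=cv2.findContours(m,cv2.RETR_EXTERNAL,cv2.CHAIN_APPROX_NONE)[0]
    return [k.reshape(-1,2) for k in cs if lo<cv2.contourArea(k)<hi]
def pose(): 
    s=sensors.read_state(); m=R.from_quat(s["eef_rot"]).as_matrix()
    return s["tool_pos"],m,np.arctan2(m[1,0],m[0,0])
def go(x,y,z,yaw=None):
    """tool-axis units to a target; yaw = world yaw of tool x (mod pi)"""
    p,m,w=pose(); d=m.T@(np.array([x,y,z])-p)/0.6
    t=0 if yaw is None else -((yaw-w+np.pi/2)%np.pi-np.pi/2)/np.pi
    print("shift",d.round(4),"turn",round(t,4),"from",p.round(4),round(w,3))
E
python3 - <<'E'
from h import *
d=pickle.load(open("s0.pkl","rb"))
c=cam("top",d["top"]); print("cam",c["o"])
w,b=masks(c)
for n,m,z in(("w",w,.01),("b",b,.024)):
  for k in blobs(m,60,9000):
    px=k.mean(0)
    if not(115<px[0]<500 and 50<px[1]<345):continue
    P=cast(c,k,z); r=cv2.minAreaRect(np.float32(P*1000))
    print(n,px.round(),np.round(r[0]),np.round(r[1]),round(r[2],1), "bright",c["img"][k[:,1],k[:,0]].mean(0).round())
big=cv2.resize(c["img"][120:260,170:500],None,fx=2.4,fy=2.4,interpolation=cv2.INTER_CUBIC); cv2.imwrite("pics/crop.png",big)
E
```

```text
cam [0.49026582 0.00565722 0.9293357 ]
w [438. 289.] [ 334. -265.] [62. 63.] 21.3 bright [156. 159. 159.]
w [205. 282.] [335. 280.] [76. 36.] 25.0 bright [145. 148. 149.]
w [288. 244.] [427.  89.] [59. 59.] 1.9 bright [146. 149. 150.]
w [362. 240.] [445. -86.] [77. 31.] 17.4 bright [150. 152. 153.]
w [211. 215.] [493. 273.] [ 11. 114.] 5.9 bright [123. 121. 121.]
w [327. 212.] [501.   4.] [88. 26.] 1.7 bright [133. 133. 133.]
w [368. 186.] [573. -98.] [60. 57.] 1.4 bright [143. 145. 146.]
w [288. 183.] [573.  93.] [64. 63.] 67.1 bright [145. 149. 149.]
w [329. 159.] [634.  -2.] [87. 18.] 5.7 bright [153. 158. 161.]
w [288. 137.] [685.  96.] [48. 41.] 46.6 bright [136. 139. 140.]
w [365. 136.] [690. -89.] [47. 48.] 82.1 bright [148. 150. 151.]
w [161.  77.] [820. 407.] [ 23. 113.] 8.8 bright [148. 151. 152.]
w [215.  79.] [819. 276.] [64. 59.] 8.3 bright [152. 155. 156.]
w [425.  69.] [ 859. -230.] [76. 95.] 70.4 bright [137. 137. 140.]
w [220.  51.] [902. 280.] [331. 104.] 74.4 bright [165. 190. 174.]
b [447. 209.] [ 523. -280.] [157. 168.] 76.8 bright [187. 128.  94.]
b [212. 187.] [557. 270.] [114. 125.] 6.4 bright [197. 143. 100.]
b [327. 133.] [693.   4.] [33. 14.] 1.7 bright [189. 123.  86.]
```

View pics/crop.png

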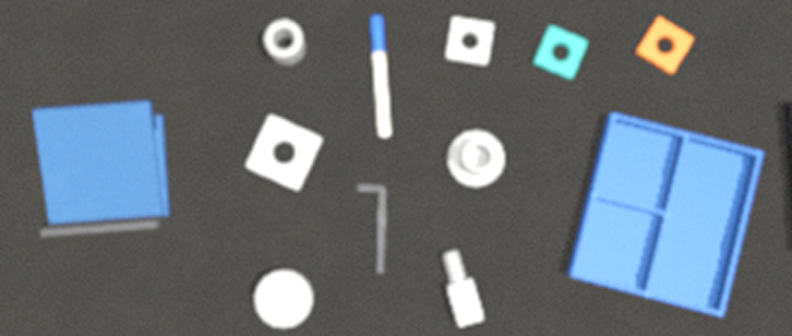

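```bash
python3 - <<'E'
from h import *
c=cam("top",pickle.load(open("s0.pkl","rb"))["top"])
f=lambda u,v:[170+u/2.4,120+v/2.4]
A=cast(c,[f(34,111),f(150,101)],.0543);B=cast(c,[f(49,222),f(157,215)],.026)
C=cast(c,[f(41,234),f(158,226)],.052)
print("shelf upper edge",A.round(4),"lower",B.round(4),"stop top",C.round(4))
for X in(A,B,C): e=X[0]-X[1]; print("yaw",np.arctan2(-e[0],e[1]),np.linalg.norm(e))
yaw=np.arctan2(-(A[0]-A[1])[0],(A[0]-A[1])[1]); r=np.array([np.cos(yaw),np.sin(yaw)])
print("origin from A",A.mean(0)-.0563*r,"from B",B.mean(0)+.05*r,"from stop",C.mean(0)+.060*r)
w,b=masks(c)
for n,p,z in(("bush",(368,186),.012),("sleeve",(288,137),.042),("disc",(288,244),.03),("pin",(362,240),.02),("pl",(288,183),.01),("ps",(366,137),.01)):
    k=[k for k in blobs(w,60,9000) if np.linalg.norm(k.mean(0)-p)<8][0]
    P=cast(c,k,z)*1000; rr=cv2.minAreaRect(np.float32(P)); print(n,np.round(rr[0],1),np.round(rr[1]),rr[2],"circ",np.round(cv2.minEnclosingCircle(np.float32(P))[0],1))
print("sleeve bore",cast(c,[f(284,39)],.042),"bush bore",cast(c,[f(474,155)],.038))
print("pin ends",cast(c,[f(452,252),f(470,326)],[.018]),cast(c,[f(470,326)],.022))
for i,pt in(("tray",[f(614,113),f(764,151),f(722,317),f(569,276)]),): 
    t=cast(c,pt,.026);print(t,t.mean(0))
    print(np.linalg.norm(t-np.roll(t,1,0),axis=1))
E
```

```text
shelf upper edge [[0.6002 0.3255]
 [0.6131 0.2165]] lower [[0.496  0.3161]
 [0.5058 0.2119]] stop top [[0.4843 0.3141]
 [0.495  0.2046]]
yaw 0.11726837925268778 0.1097608958576857
yaw 0.09413981470673574 0.10471514157731926
yaw 0.09753368178138223 0.11010170453923072
origin from A [0.5507287  0.26441798] from B [0.55056665 0.26985017] from stop [0.54927243 0.26636996]
bush [572.6 -97.4] [60. 57.] 1.4423946142196655 circ [572.5 -97.1]
sleeve [678.2  92.4] [46. 39.] 46.6019287109375 circ [677.3  92.5]
disc [428.8  87.3] [57. 58.] 1.8973749876022339 circ [429.3  86.6]
pin [445.1 -84.9] [76. 30.] 17.446720123291016 circ [445.  -85.4]
pl [573.1  93.2] [64. 63.] 67.12382507324219 circ [572.8  93.3]
ps [690.3 -88.7] [47. 48.] 82.10785675048828 circ [690.3 -88.9]
sleeve bore [[0.67874021 0.09285621]] bush bore [[ 0.57229578 -0.09332658]]
pin ends [[ 0.47834591 -0.07628536]
 [ 0.40705977 -0.09552124]] [[ 0.40742498 -0.09507716]]
[[ 0.61843075 -0.22991354]
 [ 0.5854042  -0.37509921]
 [ 0.42408829 -0.33608878]
 [ 0.45874467 -0.18904565]] [ 0.52166698 -0.2825368 ]
[0.16483273 0.14889469 0.16596577 0.15107199]
```

```bash
python3 -c "
from h import *
go(.5725,-.096,.12,-.235)"
```

```text
shift [ 0.8725 -0.6644  0.1706] turn 0.1642 from [ 0.18   -0.6242  0.2219] 0.281
```

jog_arm --rows '[[[0.8725,-0.6644,0.1706],0.1642,1],[[0.8725,-0.6644,0.1706],0.1642,1],[[0.8725,-0.6644,0.1706],0.1642,1],[[0.8725,-0.6644,0.1706],0.1642,1],[[0.8725,-0.6644,0.1706],0.1642,1],[[0.8725,-0.6644,0.1706],0.1642,1],[[0.8725,-0.6644,0.1706],0.1642,1],[[0.8725,-0.6644,0.1706],0.1642,1]]'

```text
clock: 0.95
tool_pos: [0.4146, -0.3083, 0.1614]
eef_rot: [0.993, -0.117, 0.0, 0.0]
force: [1.2, -0.2, 0.2]
finger_gap: 0.997
grip_force: 0.0
```

```bash
python3 -c "
from h import *
go(.5725,-.096,.12,-.235)"
```

```text
shift [ 0.1734 -0.4054  0.0689] turn -0.0001 from [ 0.4146 -0.3083  0.1614] -0.235
```

jog_arm --rows '[[[0.1734,-0.4054,0.0689],0,1],[[0.1734,-0.4054,0.0689],0,1],[[0.1734,-0.4054,0.0689],0,1],[[0.1734,-0.4054,0.0689],0,1],[[0.1734,-0.4054,0.0689],0,1],[[0.1734,-0.4054,0.0689],0,1],[[0.1734,-0.4054,0.0689],0,1],[[0.1734,-0.4054,0.0689],0,1]]'

```text
clock: 1.75
tool_pos: [0.5713, -0.0981, 0.1199]
eef_rot: [0.993, -0.117, -0.001, 0.0]
force: [0.3, -0.2, 1.0]
finger_gap: 1.0
grip_force: 0.0
```

```bash
cat >> h.py <<'E'
def wristpts(name,z):
    """white blobs in wrist view cast on plane z; saves picture"""
    c=cam("wrist"); cv2.imwrite(f"pics/{name}.png",c["img"]); w,_=masks(c)
    for k in blobs(w,300,60000):
        r=cv2.minAreaRect(np.float32(cast(c,k,z)*1000)); print(k.mean(0).round(),np.round(r[0],1),np.round(r[1],1),round(r[2],1))
    return c
E
python3 -c "
from h import *
go(.5725,-.096,.03)
c=wristpts('w1',.012)"
```

```text
shift [ 0.0012 -0.0039  0.1498] turn 0 from [ 0.5713 -0.0981  0.1199] -0.235
[326. 289.] [462.8 -78.2] [37.9 20.8] 34.0
[314. 263.] [479.5 -76.4] [346.2  68.6] 77.4
[135. 212.] [594.6  84.2] [63.2 21.9] 76.5
[317. 190.] [572.8 -95.5] [54.9 55. ] 29.6
[204. 149.] [634.4  -2. ] [85.2 14.6] 5.8
[ 73. 127.] [682.5 107.8] [72.6 40.2] 76.7
[276.  66.] [690.1 -86.8] [42.8 42.9] 82.4
```

View pics/w1.png

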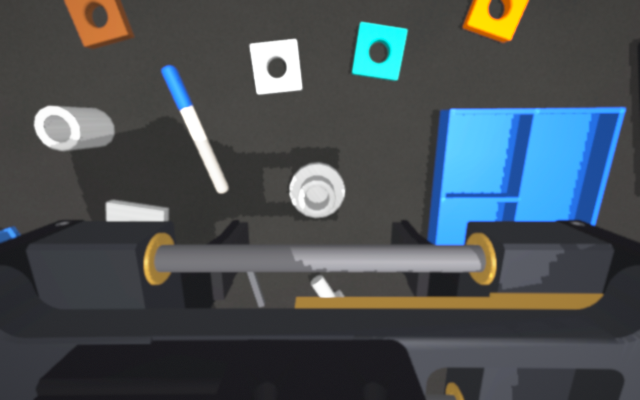

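Wrist view: the bush is at (317,190), centred ahead of the gripper. That casts to about (573,-95.5) mm, matching the top view.

jog_arm --rows '[[[0.001,-0.004,0.07],0,1],[[0.001,-0.004,0.14],0,1],[[0.001,-0.004,0.163],0,1],[[0.001,-0.004,0.163],0,1],[[0.001,-0.004,0.163],0,0],[[0.001,-0.004,0.163],0,0],[[0.001,-0.004,0.163],0,0],[[0.001,-0.004,0.163],0,0]]'

```text
clock: 2.6
tool_pos: [0.5736, -0.0957, 0.0237]
eef_rot: [0.993, -0.117, 0.001, 0.0]
force: [-0.2, 0.2, -0.0]
finger_gap: 0.721
grip_force: 0.0
```

```bash
python3 -c "
from h import *
go(.4923,-.2379,.13,-.235)"
```

```text
shift [-0.0763  0.262  -0.1774] turn -0.0 from [ 0.5736 -0.0957  0.0237] -0.235
```

jog_arm --rows '[[[0,0,0],0,0],[[0,0,0],0,0],[[0,0,0],0,0],[[0,0,0],0,0],[[0,0,0],0,0],[[0,0,0],0,0],[[0,0,0],0,0],[[0,0,-0.05],0,0]]'

```text
clock: 3.4
tool_pos: [0.5696, -0.0953, 0.0489]
eef_rot: [0.993, -0.117, -0.004, -0.0]
force: [-0.5, -0.5, -1.9]
finger_gap: 0.377
grip_force: 30.0
```

```bash
python3 -c "
from h import *
go(.4923,-.2379,.13,-.235)"
```

```text
shift [-0.071   0.2612 -0.1346] turn -0.0 from [ 0.5696 -0.0953  0.0489] -0.235
```

jog_arm --rows '[[[0,0,-0.07],0,0],[[0,0,-0.13],0,0],[[-0.02,0.08,-0.135],0,0],[[-0.04,0.16,-0.135],0,0],[[-0.074,0.24,-0.135],0,0],[[-0.074,0.263,-0.135],0,0],[[-0.074,0.263,-0.135],0,0],[[-0.074,0.263,-0.135],0,0]]'

```text
clock: 4.2
tool_pos: [0.4929, -0.2382, 0.1332]
eef_rot: [0.993, -0.117, -0.0, -0.0]
force: [0.0, 1.0, -2.9]
finger_gap: 0.374
grip_force: 30.0
```

```bash
cat >> h.py <<'E'
def bluept():
    c=cam("wrist"); _,b=masks(c); return c,b
E
python3 -c "
from h import *
c=cam('wrist');cv2.imwrite('pics/w2.png',c['img'])
go(.4923,-.2379,.0275,-.235)"
```

```text
shift [-0.0016  0.0013  0.1763] turn 0.0004 from [ 0.4934 -0.2374  0.1333] -0.234
```

View pics/w2.png

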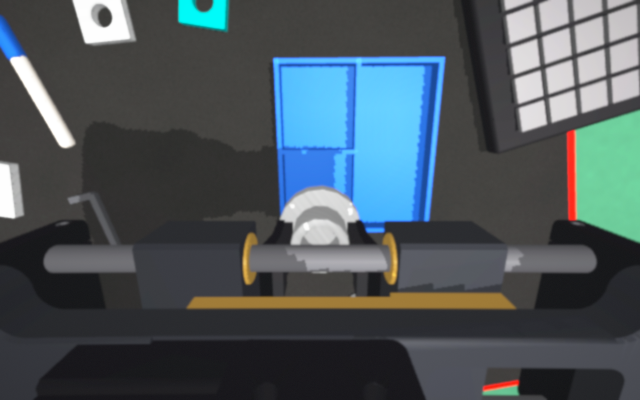

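The bush hangs in the grip at about (320,215). The tray rim's far corners are at (274,58) and (444,58), and the wall crossing is at (355,151).

```bash
python3 -c "
from h import *
c=cam('wrist')
P=cast(c,[(274,58),(444,58),(355,151)],.024);print(P.round(4))
e=P[1]-P[0];y=np.arctan2(e[0],-e[1]);print(np.linalg.norm(e),y)
print('origin',P[:2].mean(0)-.082*np.array([np.cos(y),np.sin(y)]))"
```

```text
[[ 0.6199 -0.2261]
 [ 0.5852 -0.3709]
 [ 0.524  -0.279 ]]
0.1488952030824742 -0.23506955017039488
origin [ 0.52280483 -0.2793646 ]
```

jog_arm --rows '[[[0,-0.001,0.07],0,0],[[0,-0.001,0.13],0,0],[[0,-0.001,0.16],0,0],[[0,-0.001,0.174],0,0],[[0,-0.001,0.175],0,0],[[0,-0.001,0.1755],0,0.6],[[0,-0.001,0.1755],0,0.6],[[0,-0.001,0.1755],0,0.6]]'

```text
clock: 5.1
tool_pos: [0.4941, -0.2385, 0.0295]
eef_rot: [0.993, -0.117, 0.001, 0.0]
force: [0.2, 0.1, 0.1]
finger_gap: 0.554
grip_force: 0.0
```

```bash
python3 -c "
from h import *
go(.6785,.093,.13,-.235)"
```

```text
shift [ 0.1706 -0.6089 -0.1674] turn -0.0 from [ 0.4941 -0.2385  0.0295] -0.235
```

jog_arm --rows '[[[0,0,-0.08],0,0.7],[[0,0,-0.16],0,1],[[0.03,-0.08,-0.167],0,1],[[0.17,-0.609,-0.167],0,1],[[0.17,-0.609,-0.167],0,1],[[0.17,-0.609,-0.167],0,1],[[0.17,-0.609,-0.167],0,1],[[0.17,-0.609,-0.167],0,1]]'

```text
clock: 5.9
tool_pos: [0.6407, 0.0249, 0.1295]
eef_rot: [0.993, -0.118, 0.001, -0.0]
force: [0.9, -0.5, -0.1]
finger_gap: 0.998
grip_force: 0.0
```

```bash
python3 -c "
from h import *
go(.6785,.093,.028,-.235)"
```

```text
shift [ 0.0344 -0.1251  0.1692] turn -0.0002 from [0.6407 0.0249 0.1295] -0.236
```

jog_arm --rows '[[[0.033,-0.115,0],0,1],[[0.033,-0.115,0],0,1],[[0.033,-0.115,0],0,1],[[0.033,-0.115,0],0,1],[[0.033,-0.115,0],0,1],[[0.033,-0.115,0],0,1],[[0.033,-0.115,0],0,1],[[0.033,-0.115,0],0,1]]'

```text
clock: 6.7
tool_pos: [0.6748, 0.0849, 0.1286]
eef_rot: [0.993, -0.118, 0.0, 0.0]
force: [0.7, -0.1, 0.1]
finger_gap: 0.999
grip_force: 0.0
```

```bash
python3 -c "
from h import *
go(.6785,.093,.028,-.235)
wristpts('w3',.042)"
```

```text
shift [ 0.0028 -0.0145  0.1676] turn -0.0003 from [0.6748 0.0849 0.1286] -0.236
[320. 263.] [600.1 102.9] [318.9  53.4] 76.5
[307. 191.] [683.1  95.9] [36.4 41.1] 76.5
[407. 201.] [649.5   8.3] [69.2 12.4] 5.8
[489. 133.] [696.3 -68.3] [41.2 38.5] 82.4
[82. 87.] [810.3 253.4] [53.6 50.5] 8.6
[160.  22.] [836.1 176.8] [109.4  41.9] 76.9
```

jog_arm --rows '[[[0.004,-0.017,0.06],0,1],[[0.004,-0.017,0.13],0,1],[[0.004,-0.017,0.168],0,0.8],[[0.004,-0.017,0.168],0,0],[[0.004,-0.017,0.168],0,0],[[0.004,-0.017,0.168],0,0],[[0.004,-0.017,0.168],0,0],[[0.004,-0.017,0.168],0,0]]'

```text
clock: 7.55
tool_pos: [0.6804, 0.0952, 0.029]
eef_rot: [0.993, -0.117, 0.001, -0.0]
force: [-0.8, -0.5, 0.1]
finger_gap: 0.537
grip_force: 0.0
```

jog_arm --rows '[[[0,0,0],0,0],[[0,0,0],0,0],[[0,0,0],0,0],[[0,0,0],0,0],[[0,0,0],0,0],[[0,0,-0.03],0,0],[[0,0,-0.1],0,0],[[0,0,-0.17],0,0]]'

```text
clock: 8.35
tool_pos: [0.6787, 0.0948, 0.1306]
eef_rot: [0.993, -0.117, -0.001, 0.0]
force: [1.3, -0.0, -1.6]
finger_gap: 0.397
grip_force: 30.0
```

```bash
python3 -c "
from h import *
go(.569,-.2545,.13,-.235)"
```

```text
shift [-0.0422  0.6087  0.0015] turn -0.0 from [0.6787 0.0948 0.1306] -0.235
```

jog_arm --rows '[[[-0.042,0.609,0],0,0],[[-0.042,0.609,0],0,0],[[-0.042,0.609,0],0,0],[[-0.042,0.609,0],0,0],[[-0.042,0.609,0],0,0],[[-0.042,0.609,0],0,0],[[-0.042,0.609,0],0,0],[[-0.042,0.609,0],0,0]]'

```text
clock: 9.15
tool_pos: [0.5668, -0.2617, 0.1302]
eef_rot: [0.993, -0.121, -0.0, 0.002]
force: [0.2, -0.3, -2.6]
finger_gap: 0.397
grip_force: 30.0
```

```bash
python3 -c "
from h import *
go(.569,-.2545,.13,-.235)"
```

```text
shift [ 0.0006 -0.0125  0.0004] turn -0.0025 from [ 0.5668 -0.2617  0.1302] -0.243
```

jog_arm --rows '[[[0,0,0],0,0],[[0,0,0],0,0],[[0,0,0],0,0],[[0,0,0.06],0,0],[[0,0,0.1],0,0],[[0,0,0.1],0,0],[[0,0,0.1],0,0],[[0,0,0.1],0,0]]'

```text
clock: 9.95
tool_pos: [0.5714, -0.254, 0.0714]
eef_rot: [0.993, -0.117, 0.001, 0.0]
force: [0.2, -1.0, -1.1]
finger_gap: 0.398
grip_force: 30.0
```

```bash
python3 -c "
from h import *
go(.569,-.2545,.033,-.235)"
```

```text
shift [-0.0039  0.0017  0.064 ] turn 0.0003 from [ 0.5714 -0.254   0.0714] -0.234
```

jog_arm --rows '[[[-0.003,0.001,0.03],0,0],[[-0.003,0.001,0.055],0,0],[[-0.003,0.001,0.062],0,0],[[-0.003,0.001,0.063],0,0],[[-0.003,0.001,0.064],0,0.65],[[-0.003,0.001,0.064],0,0.65],[[-0.003,0.001,0.064],0,0.65],[[-0.003,0.001,0.064],0,0.65]]'

```text
clock: 10.75
tool_pos: [0.5682, -0.2546, 0.0313]
eef_rot: [0.993, -0.117, 0.0, 0.0]
force: [-0.3, 0.0, 1.1]
finger_gap: 0.624
grip_force: 0.0
```

jog_arm --rows '[[[0,0,-0.06],0,0.7],[[0,0,-0.14],0,1],[[0,0,-0.17],0,1],[[0,0,-0.17],0,1],[[0,0,-0.17],0,1],[[0,0,-0.17],0,1],[[0,0,-0.17],0,1],[[0,0,-0.17],0,1]]'

```text
clock: 11.55
tool_pos: [0.5676, -0.2544, 0.132]
eef_rot: [0.993, -0.117, -0.001, -0.0]
force: [0.2, 0.3, 0.1]
finger_gap: 0.996
grip_force: 0.0
```

```bash
python3 -c "
from h import *
c=cam('wrist');cv2.imwrite('pics/w4.png',c['img'])
go(.433,-.0885,.13,.263)"
```

```text
shift [-0.2828 -0.2165  0.0043] turn -0.1585 from [ 0.5678 -0.2544  0.1323] -0.235
```

View pics/w4.png

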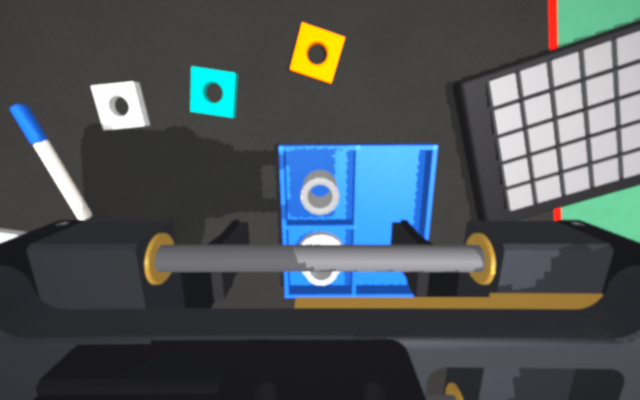

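The sleeve stands in the far small bay at (320,192) and the bush in the near one at (320,260). Next is the pin.

jog_arm --rows '[[[-0.283,-0.2165,0],-0.1585,1],[[-0.283,-0.2165,0],-0.1585,1],[[-0.283,-0.2165,0],-0.1585,1],[[-0.283,-0.2165,0],-0.1585,1],[[-0.283,-0.2165,0],-0.1585,1],[[-0.283,-0.2165,0],-0.1585,1],[[-0.283,-0.2165,0],-0.1585,1],[[-0.283,-0.2165,0],-0.1585,1]]'

```text
clock: 12.4
tool_pos: [0.434, -0.0898, 0.1332]
eef_rot: [0.991, 0.13, 0.0, -0.0]
force: [0.4, -0.1, -0.1]
finger_gap: 0.998
grip_force: 0.0
```

```bash
python3 -c "
from h import *
go(.433,-.0885,.008,.263)
wristpts('w5',.018)"
```

```text
shift [-0.0012 -0.0024  0.2087] turn -0.0006 from [ 0.434  -0.0898  0.1332] 0.261
[520. 260.] [ 412.2 -316.8] [26.  32.6] 15.2
[320. 259.] [ 359.6 -109.2] [ 28.3 355.4] 15.2
[481. 170.] [ 493.  -238.3] [63.2 53.4] 62.4
[316. 180.] [444.2 -83.1] [74.8 27.2] 17.9
[138. 147.] [428.   89.8] [56.5 71.3] 15.2
[541.  96.] [ 573.4 -262.5] [39.  65.7] 14.7
[250.  89.] [503.9  -5.4] [84.8 25.6] 16.0
[160.  10.] [546.   83.2] [27.4 59.4] 15.4
```

jog_arm --rows '[[[0,-0.005,0.07],-0.005,1],[[0,-0.005,0.15],-0.005,0.9],[[0,-0.005,0.2],-0.005,0.7],[[0,-0.005,0.207],-0.005,0.5],[[0,-0.005,0.207],-0.005,0.5],[[0,-0.005,0.207],-0.005,0],[[0,-0.005,0.207],-0.005,0],[[0,-0.005,0.207],-0.005,0]]'

```text
clock: 13.25
tool_pos: [0.4335, -0.0861, 0.0102]
eef_rot: [0.99, 0.139, 0.001, 0.001]
force: [-0.0, -0.4, 1.0]
finger_gap: 0.449
grip_force: 0.0
```

jog_arm --rows '[[[0,0,0],0,0],[[0,0,0],0,0],[[0,0,0],0,0],[[0,0,0],0,0],[[0,0,0],0,0],[[0,0,-0.05],0,0],[[0,0,-0.12],0,0],[[0,0,-0.2],0,0]]'

```text
clock: 14.05
tool_pos: [0.431, -0.0853, 0.1293]
eef_rot: [0.99, 0.139, -0.001, -0.001]
force: [2.0, -1.2, -1.5]
finger_gap: 0.273
grip_force: 30.0
```

```bash
python3 -c "
from h import *
go(.502,-.314,.13,-.235)"
```

```text
shift [ 0.0087  0.3991 -0.0021] turn 0.1636 from [ 0.431  -0.0853  0.1293] 0.279
```

jog_arm --rows '[[[0.0087,0.399,0],0.1636,0],[[0.0087,0.399,0],0.1636,0],[[0.0087,0.399,0],0.1636,0],[[0.0087,0.399,0],0.1636,0],[[0.0087,0.399,0],0.1636,0],[[0.0087,0.399,0],0.1636,0],[[0.0087,0.399,0],0.1636,0],[[0.0087,0.399,0],0.1636,0]]'

```text
clock: 14.85
tool_pos: [0.5031, -0.3131, 0.1285]
eef_rot: [0.993, -0.117, -0.0, -0.001]
force: [-0.1, 1.1, -0.4]
finger_gap: 0.275
grip_force: 30.0
```

```bash
python3 -c "
from h import *
go(.502,-.314,.0145,-.235)"
```

```text
shift [-0.0013  0.002   0.1899] turn 0.0003 from [ 0.5031 -0.3131  0.1285] -0.234
```

jog_arm --rows '[[[-0.001,0.001,0.06],0,0],[[-0.001,0.001,0.12],0,0],[[-0.001,0.001,0.16],0,0],[[-0.001,0.001,0.18],0,0],[[-0.001,0.001,0.187],0,0],[[-0.001,0.001,0.189],0,0],[[-0.001,0.001,0.189],0,0.38],[[-0.001,0.001,0.189],0,0.38]]'

```text
clock: 15.65
tool_pos: [0.5036, -0.3155, 0.0171]
eef_rot: [0.993, -0.117, 0.001, 0.001]
force: [0.4, -0.7, 0.1]
finger_gap: 0.353
grip_force: 0.0
```

jog_arm --rows '[[[0,0,0],0,0.38],[[0,0,-0.04],0,0.38],[[0,0,-0.1],0,0.5],[[0,0,-0.18],0,1],[[0,0,-0.2],0,1],[[0,0,-0.2],0,1],[[0,0,-0.2],0,1],[[0,0,-0.2],0,1]]'

```text
clock: 16.45
tool_pos: [0.5016, -0.3146, 0.1338]
eef_rot: [0.993, -0.117, -0.001, -0.001]
force: [-0.5, -0.2, -0.4]
finger_gap: 0.84
grip_force: 0.0
```

```bash
python3 -c "
from h import *
go(.573,.093,.13,-.40)
c=cam('top');cv2.imwrite('pics/t1.png',cv2.resize(c['img'][140:270,340:500],None,fx=4,fy=4,interpolation=cv2.INTER_CUBIC))"
```

```text
shift [-0.0428 -0.6883  0.007 ] turn 0.0524 from [ 0.5016 -0.3146  0.1338] -0.235
```

View pics/t1.png

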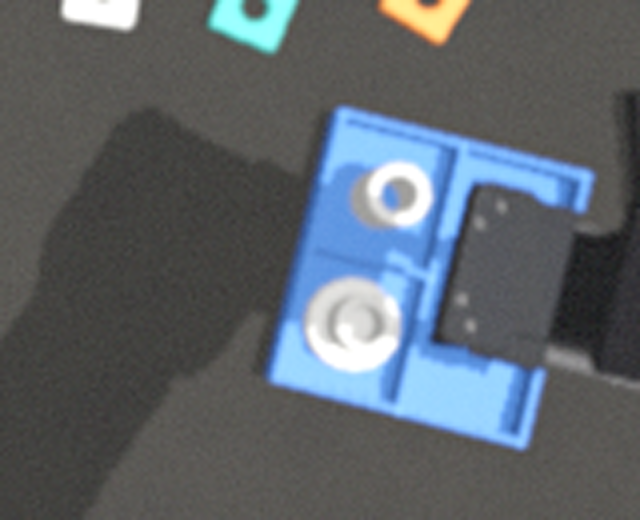

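The sleeve (398,195) and bush (352,325) sit well inside their bays, and the hand hides the pin. Next is the large plate.

jog_arm --rows '[[[-0.043,-0.688,0],0.052,1],[[-0.043,-0.688,0],0.052,1],[[-0.043,-0.688,0],0.052,1],[[-0.043,-0.688,0],0.052,1],[[-0.043,-0.688,0],0.052,1],[[-0.043,-0.688,0],0.052,1],[[-0.043,-0.688,0],0.052,1],[[-0.043,-0.688,0],0.052,1]]'

```text
clock: 17.3
tool_pos: [0.5706, 0.0791, 0.1345]
eef_rot: [0.98, -0.198, -0.001, 0.0]
force: [0.1, 0.2, -0.1]
finger_gap: 0.997
grip_force: 0.0
```

jog_arm --rows '[[[0,0,0],0,1],[[0,0,0],0,1],[[0,0,0],0,1],[[0,0,0],0,1],[[0,0,0],0,1],[[0,0,0],0,1],[[0,0,0],0,1],[[0,0,0],0,1]]'

```text
clock: 18.1
tool_pos: [0.5711, 0.0771, 0.1356]
eef_rot: [0.98, -0.198, 0.0, -0.0]
force: [-0.3, -0.9, 1.1]
finger_gap: 1.002
grip_force: 0.0
```

```bash
python3 -c "
from h import *
go(.573,.093,.002,-.40)
wristpts('w6',.009)"
```

```text
shift [-0.0074 -0.0256  0.2227] turn 0.0003 from [0.5711 0.0771 0.1356] -0.399
[469. 344.] [319.2 -12.7] [166.6  14.5] 67.4
[358. 289.] [445.8  82.4] [54.5 27.2] 67.2
[518. 264.] [395.2 -95.6] [42.6 44.9] 67.3
[320. 259.] [494.8 109.2] [370.   31.9] 67.2
[405. 204.] [514.3  -3.6] [72.6 26.9] 22.7
[303. 191.] [573.6  95.6] [59.5 58.5] 67.1
[632. 139.] [ 495.  -224.8] [16.  52.8] 83.1
[367.  97.] [ 6.337e+02 -2.000e-01] [86.9 14.1] 5.7
[ 8. 55.] [798.1 294.9] [27.5 16.8] 8.9
[437.  11.] [676.4 -82.8] [49.2 22.9] 66.9
[26. 18.] [814.4 257.3] [49.3 22.1] 20.8
```

jog_arm --rows '[[[-0.008,-0.028,0.01],0,1],[[-0.008,-0.028,0.09],0,1],[[-0.008,-0.028,0.16],0,1],[[-0.008,-0.028,0.2],0,1],[[-0.008,-0.028,0.215],0,1],[[-0.008,-0.028,0.22],0,1],[[-0.008,-0.028,0.22],0,1],[[-0.008,-0.028,0.22],0,0]]'

```text
clock: 18.95
tool_pos: [0.5744, 0.0949, 0.0052]
eef_rot: [0.98, -0.198, 0.001, -0.0]
force: [1.0, 0.5, 0.2]
finger_gap: 0.963
grip_force: 0.0
```

jog_arm --rows '[[[0,0,0],0,0],[[0,0,0],0,0],[[0,0,0],0,0],[[0,0,0],0,0],[[0,0,0],0,0],[[0,0,0],0,0],[[0,0,0],0,0],[[0,0,0],0,0]]'

```text
clock: 19.75
tool_pos: [0.5734, 0.0946, 0.0038]
eef_rot: [0.98, -0.198, 0.0, -0.0]
force: [-1.2, -1.3, 5.7]
finger_gap: 0.637
grip_force: 30.0
```

jog_arm --rows '[[[0,0,-0.05],0,0],[[0,0,-0.12],0,0],[[0,0,-0.19],0,0],[[0,0,-0.23],0,0],[[0,0,-0.23],0,0],[[0,0,-0.23],0,0],[[0,0,-0.23],0,0],[[0,0,-0.23],0,0]]'

```text
clock: 20.55
tool_pos: [0.5723, 0.0944, 0.1399]
eef_rot: [0.98, -0.198, -0.001, 0.0]
force: [0.3, 0.4, -1.1]
finger_gap: 0.636
grip_force: 30.0
```

```bash
python3 -c "
from h import *
go(.5276,.2636,.14,.107)"
```

```text
shift [-1.782e-01 -2.309e-01  1.000e-04] turn -0.161 from [0.5723 0.0944 0.1399] -0.399
```

jog_arm --rows '[[[-0.178,-0.231,0],-0.161,0],[[-0.178,-0.231,0],-0.161,0],[[-0.178,-0.231,0],-0.161,0],[[-0.178,-0.231,0],-0.161,0],[[-0.178,-0.231,0],-0.161,0],[[-0.178,-0.231,0],-0.161,0],[[-0.178,-0.231,0],-0.161,0],[[-0.178,-0.231,0],-0.161,0]]'

```text
clock: 21.35
tool_pos: [0.5291, 0.2622, 0.1412]
eef_rot: [0.999, 0.052, -0.0, 0.0]
force: [-0.5, -1.1, -0.1]
finger_gap: 0.633
grip_force: 30.0
```

```bash
python3 -c "
from h import *
go(.5276,.2636,.045,.107)
c=cam('wrist');cv2.imwrite('pics/w7.png',c['img'])"
```

```text
shift [-0.0022 -0.0027  0.1603] turn -0.0009 from [0.5291 0.2622 0.1412] 0.104
```

View pics/w7.png

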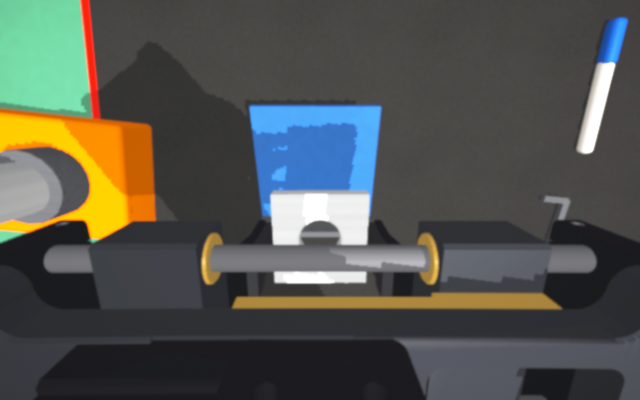

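The plate is held square at (320,240). The shelf's upper corners are at (249,105) and (381,105), centred about x=315.

```bash
python3 -c "
from h import *
c=cam('wrist')
P=cast(c,[(249,105),(381,105.5)],.0543);e=P[0]-P[1];y=np.arctan2(-e[0],e[1]);print(P.round(4),np.linalg.norm(e),y)
o=P.mean(0)-.0563*np.array([np.cos(y),np.sin(y)]);print('origin',o)
print('plate front edge',cast(c,[(272,191),(369,191)],.1375+.010).round(4))"
```

```text
[[0.6027 0.3301]
 [0.6139 0.22  ]] 0.11073885200243788 0.10137545614059972
origin [0.552275   0.26936527]
plate front edge [[0.5554 0.293 ]
 [0.5612 0.238 ]]
```

jog_arm --rows '[[[-0.001,-0.004,0.06],0,0],[[-0.001,-0.004,0.11],0,0],[[-0.001,-0.004,0.14],0,0],[[-0.001,-0.004,0.15],0,0],[[-0.001,-0.004,0.156],0,0],[[-0.001,-0.004,0.158],0,0],[[-0.001,-0.004,0.158],0,0],[[-0.001,-0.004,0.158],0,0]]'

```text
clock: 22.25
tool_pos: [0.5283, 0.2664, 0.0477]
eef_rot: [0.999, 0.053, 0.001, -0.0]
force: [0.3, 0.4, 0.1]
finger_gap: 0.636
grip_force: 30.0
```

```bash
python3 -c "
from h import *
go(.5285,.2645,.046,.103)"
```

```text
shift [-0.      0.0032  0.0029] turn 0.0012 from [0.5283 0.2664 0.0477] 0.107
```

jog_arm --rows '[[[0,0.002,0.003],0,0],[[0,0.002,0.003],0,0.8],[[0,0.002,0.003],0,0.8],[[0,0.002,0.003],0,0.8],[[0,0.002,0.003],0,0.8],[[0,0.002,-0.04],0,0.8],[[0,0.002,-0.1],0,0.9],[[0,0.002,-0.16],0,1]]'

```text
clock: 23.05
tool_pos: [0.5274, 0.2649, 0.1436]
eef_rot: [0.999, 0.054, -0.001, 0.0]
force: [0.5, 0.2, -0.2]
finger_gap: 0.906
grip_force: 0.0
```

```bash
python3 -c "
from h import *
go(.69,-.0875,.16,-.138)"
```

```text
shift [ 0.2065  0.613  -0.0275] turn 0.0781 from [0.5274 0.2649 0.1436] 0.107
```

Move off toward the small plate, then check the shelf.

jog_arm --rows '[[[0.2065,0.613,-0.015],0.078,1],[[0.2065,0.613,-0.015],0.078,1],[[0.2065,0.613,-0.015],0.078,1],[[0.2065,0.613,-0.015],0.078,1],[[0.2065,0.613,-0.015],0.078,1],[[0.2065,0.613,-0.015],0.078,1],[[0.2065,0.613,-0.015],0.078,1],[[0.2065,0.613,-0.015],0.078,1]]'

```text
clock: 23.85
tool_pos: [0.6911, -0.0915, 0.1517]
eef_rot: [0.998, -0.07, 0.0, 0.001]
force: [-0.1, -0.4, -0.6]
finger_gap: 1.002
grip_force: 0.0
```

jog_arm --rows '[[[0,0,0],0,1],[[0,0,0],0,1],[[0,0,0],0,1],[[0,0,0],0,1],[[0,0,0],0,1],[[0,0,0],0,1],[[0,0,0],0,1],[[0,0,0],0,1]]'

```text
clock: 24.65
tool_pos: [0.6904, -0.0874, 0.1518]
eef_rot: [0.998, -0.069, 0.0, 0.0]
force: [-0.8, 0.0, -0.1]
finger_gap: 0.999
grip_force: 0.0
```

```bash
python3 -c "
from h import *
go(.69,-.0875,.003,-.138)
wristpts('w8',.009)
a=cam('top')['img'][150:230,165:265];b=cam('scene')['img'][130:200,340:440]
f=lambda i:cv2.resize(i,(500,int(500*i.shape[0]/i.shape[1])),interpolation=cv2.INTER_CUBIC)
a,b=f(a)[:350],f(b)[:350]
cv2.imwrite('pics/t2.png',cv2.resize(np.hstack([a,b]),(800,280)))"
```

```text
shift [-6.00e-04  2.00e-04  2.48e-01] turn 0.0 from [ 0.6904 -0.0874  0.1518] -0.138
[465. 344.] [ 455.4 -242.8] [167.1  13.8] 82.4
[526. 265.] [ 555.3 -318.3] [60.4 43.4] 82.3
[320. 259.] [598.6 -74.6] [390.6  35.8] 82.3
[249. 226.] [651.6   0.7] [51.1 15.4] 6.4
[320. 184.] [690.3 -87. ] [43.6 44. ] 82.1
[411.  28.] [ 829.8 -195. ] [29.7 16.1] 70.6
[33. 56.] [846.6 165.3] [78.7 81.4] 65.7
```

View pics/t2.png

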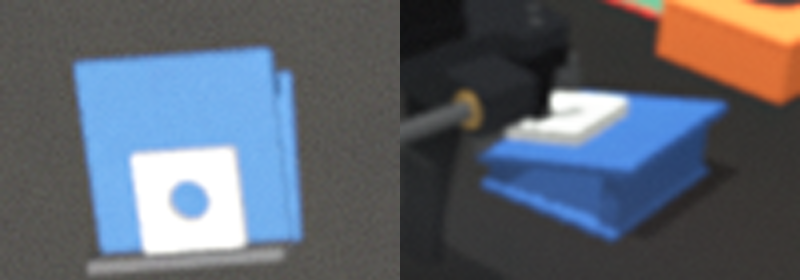

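The large plate lies flat and square against the stop, with its hole at (189,200) in the crop. Now the small plate.

jog_arm --rows '[[[-0.001,0.001,0.07],0,1],[[-0.001,0.001,0.14],0,0.9],[[-0.001,0.001,0.2],0,0.8],[[-0.001,0.001,0.23],0,0.75],[[-0.001,0.001,0.242],0,0.75],[[-0.001,0.001,0.246],0,0.75],[[-0.001,0.001,0.246],0,0.75],[[-0.001,0.001,0.246],0,0]]'

```text
clock: 25.6
tool_pos: [0.691, -0.088, 0.0061]
eef_rot: [0.998, -0.069, 0.001, 0.0]
force: [0.3, -0.3, -0.1]
finger_gap: 0.715
grip_force: 0.0
```

jog_arm --rows '[[[0,0,0],0,0],[[0,0,0],0,0],[[0,0,0],0,0],[[0,0,0],0,0],[[0,0,0],0,0],[[0,0,0],0,0],[[0,0,0],0,0],[[0,0,0],0,0]]'

```text
clock: 26.4
tool_pos: [0.6899, -0.0881, 0.0046]
eef_rot: [0.998, -0.069, 0.0, 0.0]
force: [-1.4, -0.1, 6.0]
finger_gap: 0.451
grip_force: 30.0
```

```bash
python3 -c "
from h import *
c=cam('top',pickle.load(open('s0.pkl','rb'))['top'])
print('hole',cast(c,[(212.25,200)],.043))
o=np.array([.5515,.268]);p=np.array([-.031,0]);a=.103
t=o+R.from_euler('z',a).as_matrix()[:2,:2]@p;print(t)
go(*t,.16,a)"
```

```text
hole [[0.52591848 0.26185975]]
[0.52066429 0.26481264]
shift [-0.3602 -0.5437 -0.2592] turn -0.0767 from [ 0.6899 -0.0881  0.0046] -0.138
```

jog_arm --rows '[[[0,0,-0.07],0,0],[[0,0,-0.14],0,0],[[0,0,-0.22],0,0],[[-0.02,-0.03,-0.259],0,0],[[-0.36,-0.543,-0.259],-0.077,0],[[-0.36,-0.543,-0.259],-0.077,0],[[-0.36,-0.543,-0.259],-0.077,0],[[-0.36,-0.543,-0.259],-0.077,0]]'

```text
clock: 27.2
tool_pos: [0.5925, 0.1133, 0.1593]
eef_rot: [0.999, 0.052, -0.0, -0.0]
force: [0.5, 0.8, -0.5]
finger_gap: 0.454
grip_force: 30.0
```

```bash
python3 -c "
from h import *
go(.5207,.264,.16,.103)"
```

```text
shift [-0.0929 -0.2622 -0.0012] turn 0.0003 from [0.5925 0.1133 0.1593] 0.104
```

jog_arm --rows '[[[-0.092,-0.258,0],0,0],[[-0.092,-0.258,0],0,0],[[-0.092,-0.258,0],0,0],[[-0.092,-0.258,0],0,0],[[-0.092,-0.258,0],0,0],[[-0.092,-0.258,0],0,0],[[-0.092,-0.258,0],0,0],[[-0.092,-0.258,0],0,0]]'

```text
clock: 28.0
tool_pos: [0.5237, 0.2584, 0.1593]
eef_rot: [0.999, 0.051, -0.0, 0.0]
force: [-0.2, 0.5, 0.8]
finger_gap: 0.452
grip_force: 30.0
```

```bash
python3 -c "
from h import *
go(.5207,.264,.1,.103)
wristpts('w9',.16)"
```

```text
shift [-0.004  -0.0099  0.0989] turn -0.0006 from [0.5237 0.2584 0.1593] 0.101
[ 84. 261.] [491.2 404.4] [13.1 46.9] 5.6
[439. 260.] [511.7 179.1] [18.8 38.1] 5.9
[554. 261.] [522.1 110.4] [13.8 48.4] 6.1
[318. 260.] [507.4 257.2] [ 16.6 103. ] 5.7
[542. 210.] [550.8 127.3] [38.  13.5] 19.3
[318. 206.] [544.2 261. ] [54.6 49.1] 5.8
[ 31. 177.] [542.7 427.8] [39.6 49.8] 10.3
[577. 101.] [613.6 128.5] [44.7  9.5] 5.7
```

View pics/w9.png

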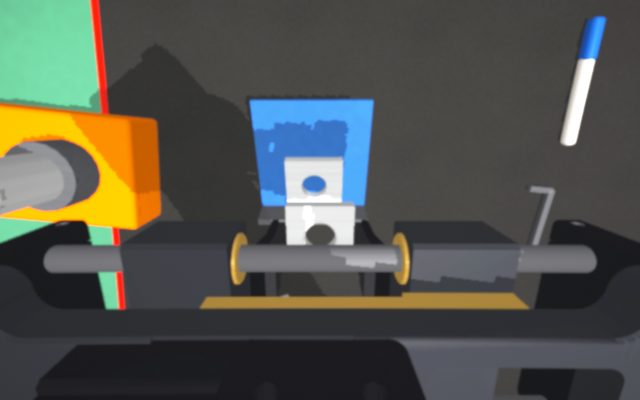

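The large plate is at (285–343, 157–205), square and centred on the board. The held small plate's front edge is at row 204.

```bash
python3 -c "
from h import *
c=cam('wrist')
a=np.array([np.cos(.103),np.sin(.103)])
L=cast(c,[(285,157),(343,157.5)],.0501);print('large upper edge',L.round(4));m=L.mean(0)
S=cast(c,[(285,204),(355,204)],.1647);print('small held front',S.round(4),'centre',(S.mean(0)-.02*a).round(4),'tcp',pose()[0])
# large upper edge is x_s=+1.5mm ; small wanted x_s=-31mm
print('small target',m-.0325*a)"
```

```text
large upper edge [[0.5538 0.2955]
 [0.559  0.2402]]
small held front [[0.5427 0.2813]
 [0.5468 0.2409]] centre [0.5249 0.259 ] tcp [0.52339828 0.25895169 0.15944547]
small target [0.52407657 0.26450729]
```

jog_arm --rows '[[[-0.003,-0.009,0.06],0,0],[[-0.003,-0.009,0.11],0,0],[[-0.003,-0.009,0.145],0,0],[[-0.003,-0.009,0.162],0,0],[[-0.003,-0.009,0.17],0,0],[[-0.003,-0.009,0.174],0,0],[[-0.003,-0.009,0.174],0,0],[[-0.003,-0.009,0.174],0,0]]'

```text
clock: 28.9
tool_pos: [0.5211, 0.2655, 0.0561]
eef_rot: [0.999, 0.052, 0.001, -0.0]
force: [0.5, -0.0, -0.0]
finger_gap: 0.452
grip_force: 30.0
```

```bash
python3 -c "
from h import *
go(.521,.2642,.0515,.103); print(sensors.read_state()['force'])"
```

```text
shift [-0.0003  0.0022  0.0077] turn 0.0002 from [0.5211 0.2655 0.0561] 0.104
[ 0.45113916 -0.01356806 -0.00915773]
```

jog_arm --rows '[[[0,0.001,0.005],0,0],[[0,0.001,0.006],0,0],[[0,0.001,0.006],0,0.65],[[0,0.001,0.006],0,0.65],[[0,0.001,0.006],0,0.65],[[0,0.001,0.006],0,0.65],[[0,0.001,-0.05],0,0.65],[[0,0.001,-0.13],0,0.8]]'

```text
clock: 29.7
tool_pos: [0.5188, 0.2636, 0.1317]
eef_rot: [0.999, 0.052, -0.003, 0.001]
force: [1.2, 0.0, 1.1]
finger_gap: 0.682
grip_force: 0.0
```

jog_arm --rows '[[[0,0.1,-0.08],0,1],[[0,0.2,-0.08],0,1],[[0,0.4,-0.08],0,1],[[0,0.4,-0.08],0,1],[[0,0.4,-0.08],0,1],[[0,0.4,-0.08],0,1],[[0,0.4,-0.08],0,1],[[0,0.4,-0.08],0,1]]'

```text
clock: 30.5
tool_pos: [0.5453, 0.0273, 0.1812]
eef_rot: [0.999, 0.053, 0.0, -0.0]
force: [-0.4, 1.7, 0.5]
finger_gap: 1.003
grip_force: 0.0
```

```bash
python3 -c "
from h import *
a=cam('top')['img'];b=cam('scene')['img'][130:200,340:440]
f=lambda i:cv2.resize(i,(400,300),interpolation=cv2.INTER_CUBIC)
z=np.zeros((300,400,3),np.uint8)
cv2.imwrite('pics/t3.png',np.vstack([np.hstack([f(a[150:225,165:265]),f(b)]),np.hstack([f(a[150:270,360:520]),f(a[30:330,100:500])])]))"
```

```text
(no output)
```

View pics/t3.png

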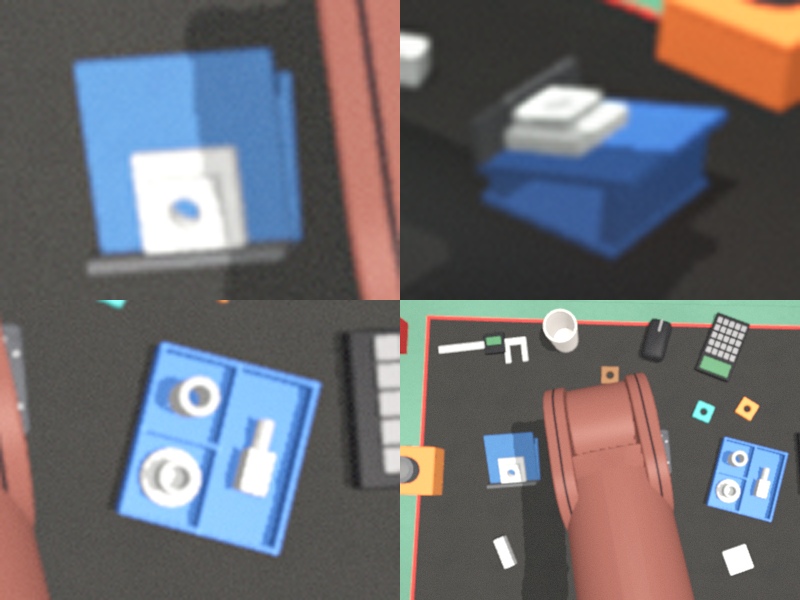

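```bash
python3 -c "
from h import *
c=cam('top');P=cast(c,[(211.5,202.5)],.0505)[0]
for o in((.550,.2665),(.5515,.268)): print('hole, shelf frame',R.from_euler('z',-.103).as_matrix()[:2,:2]@(P-np.array(o)),'expect -.0358 at stop')
a=np.hstack([c['img'][180:222,185:245],cam('scene')['img'][142:184,355:415]])
a=cv2.resize(a,(800,280),interpolation=cv2.INTER_CUBIC); cv2.imwrite('pics/t4.png',np.clip((a.astype(float)-90)*1.6,0,255).astype(np.uint8))"
```

```text
hole, shelf frame [-0.03050305 -0.00224231] expect -.0358 at stop
hole, shelf frame [-0.03214933 -0.00358013] expect -.0358 at stop
```

View pics/t4.png

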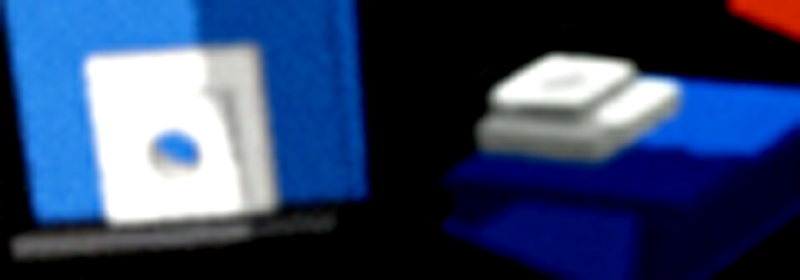

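```bash
python3 -c "
from h import *
go(.47,.258,.18,.103)"
```

```text
shift [-0.084  -0.3954  0.002 ] turn 0.001 from [0.5453 0.0274 0.1811] 0.106
```

jog_arm --rows '[[[-0.084,-0.395,0],0,1],[[-0.084,-0.395,0],0,1],[[-0.084,-0.395,0],0,1],[[-0.084,-0.395,0],0,1],[[-0.084,-0.395,0],0,1],[[-0.084,-0.395,0],0,1],[[-0.084,-0.395,0],0,1],[[-0.084,-0.395,0],0,1]]'

```text
clock: 31.5
tool_pos: [0.471, 0.2556, 0.181]
eef_rot: [0.999, 0.052, -0.0, 0.0]
force: [-0.4, -0.9, -0.3]
finger_gap: 0.999
grip_force: 0.0
```

```bash
python3 -c "
from h import *
c=cam('wrist');cv2.imwrite('pics/w10.png',cv2.resize(c['img'][60:240,210:410],None,fx=3,fy=3,interpolation=cv2.INTER_CUBIC))"
```

```text
(no output)
```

View pics/w10.png

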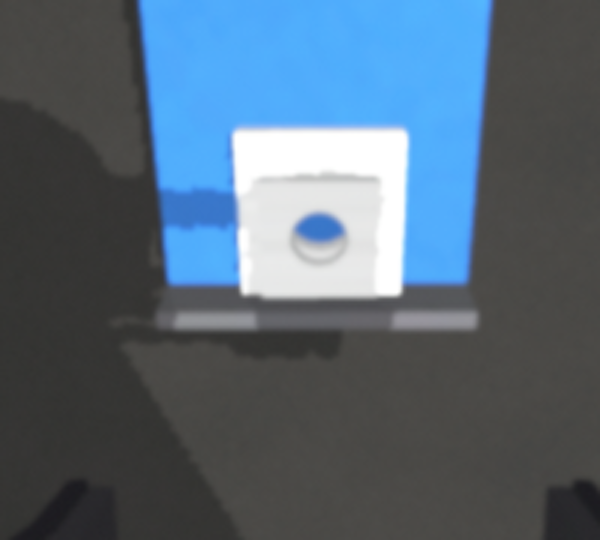

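Both plates are square, flat and against the backstop: the small plate's hole is at (320,238) in the crop, and its lower edge meets the stop at row 296. I'm handing the job in.

```bash
python3 -c "
from plant import order
print(order.close_job())"
```

```text
the job is handed in; nothing more can be done
None
```

I placed all five finished parts as asked and handed the job in at about 32 s of the 106 s allowed; the system gave no verdict, but the last pictures showed every part in place and I made no contact with the three blanks.

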